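# Snap the sealing lid onto the sachet tub and hold it down

## Robot

A 6-joint arm with a two-finger parallel gripper is mounted at the origin on the work surface; the furniture and walls round the work are solid. World frame = base frame: x ahead of the robot, y to its left, z up, the work surface at z = 0. Lengths are in m, angles in rad, forces in N, time in s.
With the tool pointing down it reaches from about 0.325 to 0.85 m from the base axis. Payload 4.4 kg.
Tool frame: the origin (TCP) lies between the finger pads, 19 mm behind the fingertips; this is the grasp point; z points along the fingers, y is the line along which they close (so a half turn about z gives the same grasp; the last joint's range is limited). The gripper opens to 94 mm and grips with 3 to 60 N. Pads are 16 mm wide; open, the fingers measure 119 mm over their backs; the gripper's body (75 mm by 177 mm) begins 78 mm behind the grasp point.
Start: joints at [-0.15, 0.207, 1.542, -0, 1.393, -0.15], TCP at [0.575, -0, 0.224] pointing down, gripper open.
Joint ranges: [-2.73, 2.73], [-0.86, 2.22], [0.23, 2.46], [-1.11, 4.25], [0.08, 2.63], [-2.82, 2.82]. Speed limits (rad/s): [2.79, 2.79, 3.14, 3.14, 3.14, 3.14].

## Interface

Orientations are given as [roll, pitch, yaw] about the fixed x, y, z axes, in that order (R = Rz(yaw) Ry(pitch) Rx(roll)).
In Python, from bench import bot, snapshot gives the robot as it stands.
- The arm moves only by the tool jog_arm, never from a script. Its argument "moves" is text: rows parted by semicolons, each of 7 numbers parted by spaces: the shift along the tool's x, y, z normalised to -1 to 1, where 1 is 0.5 m, then the turn, a rotation vector about the tool's x, y, z normalised to -1 to 1, where 1 is 180 degrees, then the closure, from -1 (fully open) to 1 (shut). In form: dx dy dz rx ry rz fingers; .... A call has 1 to 10 rows; each row is the pose to reach, as a shift and turn from the pose commanded when the call began, along the tool's axes at that moment, turning the shorter way round; what a row does not reach only later rows make up. A row lasts 1/8 s, in which the tool goes at most 62.5 mm and 10.7 degrees, less where a joint would pass 70% of its speed; a pose out of reach is approached as far as the arm can. A call with a number of a shift or a turn outside -1 to 1 is refused whole. A call with a gripper value outside its range is refused whole. The fingers move at their own pace and stop on an object; "newtons" is the grip in N (left out, the last holds). Time passes only in rows, so rows that repeat a pose let the fingers close. It gives the time, the measured TCP pose, the force, the opening and the grip force at its end, in the units of the state.
- bot.state(): the state, without advancing time (a new reading comes with each control period).
- snapshot(name): name is "scene" or "side" or "wrist"; returns a dict with "color" (480x640x3 uint8, red, green, blue), "fx", "fy", "cx", "cy" (pixels), "extrinsics" (4x4, takes a point from world to camera coordinates). Camera axes: x right, y down, z forward; pixel columns grow to the right and rows downward; lengths in m; the calibration is good to about 2 mm. A picture is of the moment at which its call begins. There is no depth.
- bot.close_job(): hands the job in; it is judged then, once.
The state is a dict: "time_s": time; "joint_positions": joint angles; "qd": joint speeds; "joint_efforts": joint torques, N m; "eef_pos": TCP position; "orientation": TCP orientation; "contact_force": force on the tool from outside, world axes, zero at the start; "ft_torque": the same for the moment, N m; "width": opening from 0.0 (shut) to 1.0 (fully open); "grasp_force": force on a finger pad.
Only numpy, scipy, OpenCV 4.12 (cv2) and the standard library are available. Lean on these libraries where they do the work, as an engineer would, in place of code of your own. Each camera call takes 0.05 s, during which the arm holds its last target. There are 200 camera calls.

## Task

Pick up the longer of the two grey bar-handled lids and put it on the open white sachet tub, then press it straight down until the clips at both ends snap over it. Keep pressing so that the rubber seal stays firmly squeezed: the program finishes while still holding the lid pressed down, without letting go. Leave the shorter lid, the spice jar and the small sauce cup where they are.

Things in the scene. Friction and masses are not known exactly. Their poses are not given: they have to be found in the camera images.
- tub: Open white plastic tub fixed to the counter, body 88 (x) x 124 mm (y). Origin: centre of its underside. Walls end 43 mm above the counter. Along each long side a guide lip rises to 66 mm and flares outward to 78 mm; between them the lid has 2 mm play each side. At each short end stands a grey sprung clip, 44 mm wide, 79 mm tall. The long lid fits either way round, its y along the tub's y.
- lid: The longer grey plastic lid, loose, about 0.12 kg, right way up on the counter: plate 76 (x) x 120 (y) x 8 mm with rounded ends; on top a bar handle 20 mm wide (x), 64 mm long (y), its top 34 mm above the underside. Origin: centre of its underside; z up.
- lid_grip (a point): Point in the middle of the long lid's bar handle, 30 mm above the lid's underside (4 mm below the handle's top); axes as the lid's. Good TCP place for a grasp across the 20 mm bar.
- small_lid: The shorter lid of the same pattern, which does not fit: plate 60 x 86 x 8 mm, bar handle 20 x 44 x 26 mm. Origin: centre of its underside. The two lids lie in either order in two places to the right of the tub. To be left alone.
- seal_top (a point): Centre of the top of the black rubber seal frame in the tub's mouth, 50 mm above the counter with the seal relaxed (the point is fixed to the tub). A snapped lid left alone floats with its underside about 48 mm above the counter; the walls stop it at 43 mm.
- seal (a joint): How far the sprung seal frame is pushed down, m: 0 relaxed, about 0.002 under a lid snapped but not pressed, 0.007 at its stop. Spring 3000 N/m: 9 N of pressing on the snapped lid gives about 0.0035, 20 N the stop.
- clip_left (a joint): How far the clip at the tub's +y end is pushed outward, m: 0 at rest, about 0.0035 while the lid's end passes its nose, back near 0 when it has snapped over. Spring 3500 N/m, at most 0.006.
- clip_right (a joint): The same for the clip at the tub's -y end.
- spice_jar: Spice jar with a red cap, 45 mm across, 106 mm tall, loose, near the back. Origin: centre of its underside. To be left alone.
- portion_cup: Small white sauce cup, 57 mm across, 26 mm tall, loose, near the robot. Origin: centre of its underside. To be left alone.
- nose_left (a point): Centre of the rounded nose (radius 6 mm, lying along x) of the clip at the tub's +y end, 59 mm above the counter; it projects 3.5 mm over the end of a centred lid. The lid meets the noses with its underside about 63 mm above the counter; the push needed peaks near 60 mm at some 8 to 13 N in all, then drops suddenly: below 55 mm the noses slip over the lid and pull it down.
- nose_right (a point): The same for the clip at the tub's -y end.
- divider_top (a point): Middle of the top edge of the grey divider standing on the counter to the left of the tub: 530 mm long along world x, 40 mm thick (y), its top 146 mm above the counter. Fixed; pass over it. A fixed shaker 100 mm tall, a stapler and a tape dispenser stand along its right side.

How it is judged:
On the way, in this order (a step that is already met when the one before it is completed fails the run):
1. the long lid is lifted clear of the counter (height (world z) of lid above 0.055 m), for 0.1 s.
2. the long lid is snapped under both clips, level and square on the tub (horizontal distance between lid and tub below 0.006 m and z of lid in the frame of tub between 0.04 and 0.0505 m and angle between lid's own z axis and vertical below 0.05 rad and angle between the y axis of lid and the y axis of tub, either way round below 0.12 rad and value of joint each of clip_left, clip_right below 0.0015 m), for 0.2 s.
At the end, for the whole second after the job is handed in: The long lid lies under both clips (each within 1.5 mm of rest), within 6 mm of the tub's centre, level within 0.05 rad and square within 0.12 rad, at rest; the fingers still touch it and press so that the seal stays squeezed by more than 3.5 mm (about 9 N of pressing) (all of step 2 and value of joint seal above 0.0035 m and contact force between the fingers and lid above 2 N and linear speed of lid below 0.02 m/s); the arm keeps its last pose, push and grip.
It fails at once if the shorter lid is moved more than 20 mm (distance of small_lid from where it was at the start of the episode above 0.02 m).
It fails at once if the spice jar is moved more than 20 mm (distance of spice_jar from where it was at the start of the episode above 0.02 m).
It fails at once if the sauce cup is moved more than 20 mm (distance of portion_cup from where it was at the start of the episode above 0.02 m).
It also fails if it takes over 51 s, if anything falls off the work surface, if the arm or the gripper's body presses on something with over 40 N, if the wrist force passes 120 N, or if a joint passes its speed limit or range.

## Working session

There is one attempt and no reset: what is moved stays moved. The work goes in short steps, Python scripts to look and compute and a tool call to move; the robot and the scene stay as the last step left them, time stands still between calls to the robot, and variables do not carry over. Pictures are saved under pics/ and viewed, at most 10 in all, crops included, and the job is handed in when it is done.

Besides the shell and the picture viewer there is one more tool, called after ">>>" in YAML: its name, and indented under it one key for each argument. jog_arm: Moves the arm, as the interface text tells. Scaled input: -1 to 1 covers 0.5 m each way for a shift and 180 degrees each way for a turn. Its arguments: {"type":"object","properties":{"moves":{"type":"string"},"newtons":{"type":"number"}},"required":["moves"]}

```bash
mkdir -p pics
cat > h.py <<'E'
import numpy as np, cv2, pickle
from bench import bot, snapshot
def snap(n,tag):
    s=snapshot(n); cv2.imwrite(f'pics/{tag}.png',cv2.cvtColor(s['color'],cv2.COLOR_RGB2BGR)); pickle.dump(s,open(f'pics/{tag}.pkl','wb')); return s
def load(tag): return pickle.load(open(f'pics/{tag}.pkl','rb'))
def ray(s,u,v):
    E=np.array(s['extrinsics']);R,t=E[:3,:3],E[:3,3]
    d=R.T@np.array([(u-s['cx'])/s['fx'],(v-s['cy'])/s['fy'],1]); return -R.T@t,d/np.linalg.norm(d)
def onz(s,u,v,z):
    o,d=ray(s,u,v); return o+d*(z-o[2])/d[2]
def tri(*obs):
    A=np.zeros((3,3));b=np.zeros(3)
    for s,u,v in obs:
        o,d=ray(s,u,v);P=np.eye(3)-np.outer(d,d);A+=P;b+=P@o
    x=np.linalg.solve(A,b); return x,[np.linalg.norm((np.eye(3)-np.outer(ray(*q)[1],ray(*q)[1]))@(x-ray(*q)[0])) for q in obs]
def proj(s,p):
    E=np.array(s['extrinsics']);c=E[:3,:3]@np.array(p)+E[:3,3]; return s['fx']*c[0]/c[2]+s['cx'],s['fy']*c[1]/c[2]+s['cy']
E
python3 - <<'E'
from h import *
print(bot.state())
for n in('scene','side','wrist'):
    s=snap(n,n+'0'); print(n,onz(s,320,240,0).round(3),ray(s,320,240)[0].round(3))
E
```

```text
{'time_s': 0.0, 'joint_positions': array([-1.50488371e-01,  2.07427787e-01,  1.54296670e+00, -6.48042419e-06,
        1.39350315e+00, -1.50499255e-01]), 'qd': array([ 0.00143513, -0.00011295,  0.00167699,  0.0001799 , -0.00159073,
       -0.00034384]), 'joint_efforts': array([-8.39226868e-05, -3.70882022e+01, -2.81415099e+01,  6.96549774e-02,
        3.60915181e-02, -1.71865345e-04]), 'eef_pos': array([5.74220996e-01, 1.11411625e-04, 2.23080317e-01]), 'orientation': array([-3.13931276e+00, -3.39287047e-04,  1.57080797e+00]), 'contact_force': array([ 0.43956467,  0.73224973, -0.25544021]), 'ft_torque': array([-0.0239255 , -0.00531439, -0.05381571]), 'grasp_force': 0.0, 'width': 1.0014156740094502}
scene [0.569 0.005 0.   ] [ 0.159 -0.675  0.715]
side [0.685 0.175 0.   ] [ 0.145 -0.919  0.589]
wrist [ 0.575 -0.028  0.   ] [0.575 0.072 0.385]
```

View pics/scene0.png

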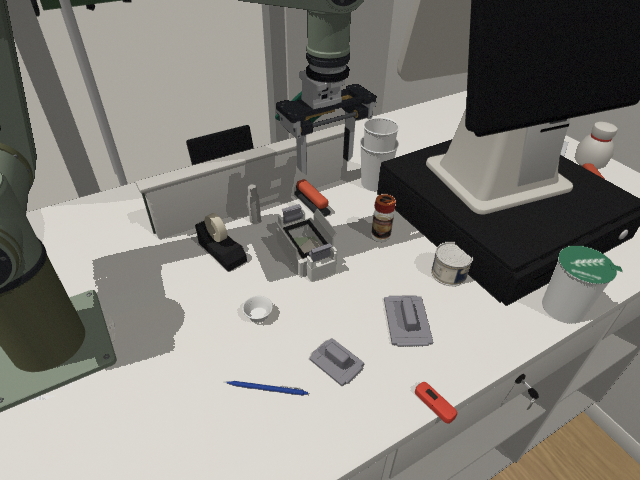

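View pics/side0.png

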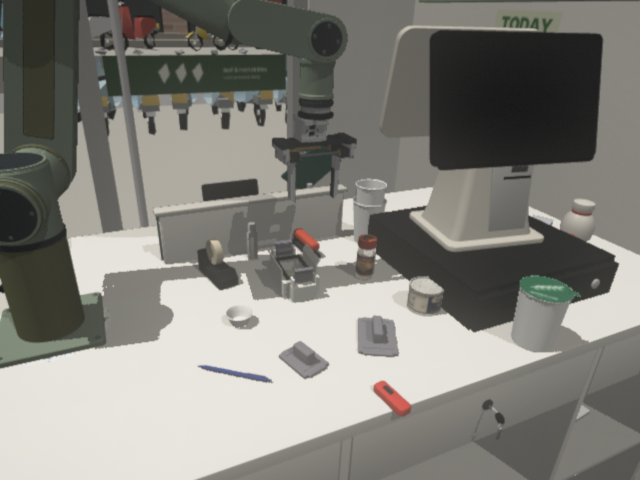

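View pics/wrist0.png

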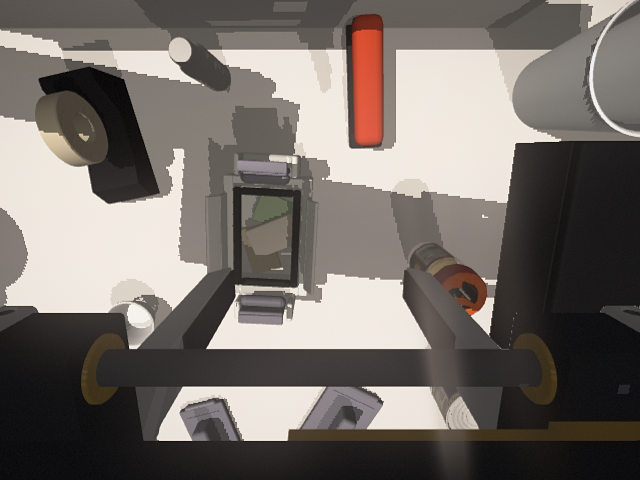

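The scene and side views show the long lid at about (407,320) and (377,335) and the short lid at (337,360) and (303,358). In the wrist view the tub's black seal spans columns 233–300 and rows 187–287, with the clips at (264,166) and (262,309).

Run:
```python
from h import *
w,s,d=load('wrist0'),load('scene0'),load('side0')
# seal frame
g=w['color'].max(2).astype(int); m=((g<60)*255).astype(np.uint8); m[:175]=0;m[298:]=0;m[:,:222]=0;m[:,312:]=0
c=max(cv2.findContours(m,0,2)[0],key=cv2.contourArea)
P=np.array([onz(w,*p[0],.05)[:2] for p in c],np.float32)
print('seal',cv2.minAreaRect(P))
for n,S,z,box in(('scene',s,0.0,(375,285,445,355)),('side',d,0.0,(345,305,410,365)),('scene small',s,0,(300,330,372,390))):
    x0,y0,x1,y1=box; sub=S['color'][y0:y1,x0:x1].astype(int)
    mm=((sub.max(2)<170)*255).astype(np.uint8)
    c=max(cv2.findContours(mm,0,2)[0],key=cv2.contourArea)
    P=np.array([onz(S,p[0][0]+x0,p[0][1]+y0,.004)[:2] for p in c],np.float32)
    print(n,cv2.contourArea(c),cv2.minAreaRect(P))
a=s['color'][280:360,370:450]; b=d['color'][300:370,340:420];e=w['color'][140:340,170:350]
cv=lambda i:cv2.cvtColor(cv2.resize(i,(400,400),interpolation=cv2.INTER_CUBIC),cv2.COLOR_RGB2BGR)
cv2.imwrite('pics/crop1.png',np.hstack([cv(a),cv(b)]))
```

```text
seal ((0.5139507055282593, -0.021366164088249207), (0.1174495741724968, 0.07755589485168457), 86.3201675415039)
scene 1957.0 ((0.5974249243736267, -0.2781798243522644), (0.12297137081623077, 0.07871685177087784), 61.042789459228516)
side 1361.0 ((0.599240779876709, -0.2738867402076721), (0.1326310783624649, 0.07735590636730194), 61.84425735473633)
scene small 1433.0 ((0.4306475520133972, -0.28899985551834106), (0.06272345781326294, 0.08861861377954483), 16.394678115844727)
```

View pics/crop1.png

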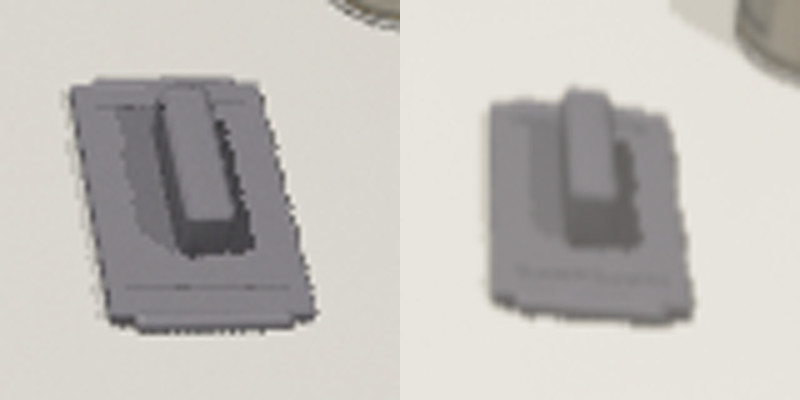

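>>> jog_arm:
  moves: "-0.12 0 0 0 0 0 -1;-0.16 0 0 0 0 0 -1;-0.16 0 0 0 0 0 -1;-0.16 0 0 0 0 0 -1"

```text
time_s: 0.65
eef_pos: [0.5748, -0.079, 0.224]
orientation: [-3.141, -0.001, 1.571]
contact_force: [0.8, 0.8, 0.2]
width: 1.0
grasp_force: 0.0
```

Run:
```python
from h import *
snap('wrist','w1'); print(bot.state()['eef_pos'])
```

```text
[ 0.57489858 -0.07881897  0.22410817]
```

>>> jog_arm:
  moves: "-0.12 0 0 0 0 0 -1;-0.24 0 0 0 0 0 -1;-0.36 0 0 0 0 0 -1;-0.44 0 0 0 0 0 -1;-0.44 0 0 0 0 0 -1;-0.44 0 0 0 0 0 -1"

```text
time_s: 1.45
eef_pos: [0.5753, -0.2984, 0.224]
orientation: [-3.141, -0.001, 1.572]
contact_force: [-0.5, 0.8, 0.4]
width: 0.999
grasp_force: 0.0
```

Run:
```python
from h import *
snap('wrist','w2'); print(bot.state()['eef_pos'])
w1=cv2.imread('pics/w1.png');w2=cv2.imread('pics/w2.png')
cv2.imwrite('pics/v2.png',np.hstack([cv2.resize(w1[60:360,150:550],(400,300)),w2[60:360,150:550]]))
```

```text
[ 0.57535078 -0.298043    0.22409652]
```

View pics/v2.png

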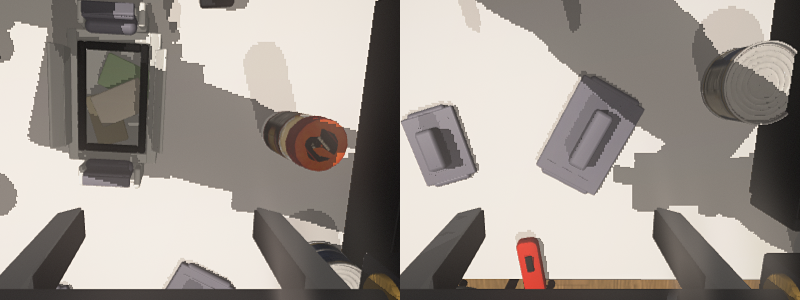

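In w1 (left) the seal is at about full-frame (262,157). In w2 (right) the long lid is at about (340,195) and the short lid at (190,205). I'll take one more wrist view so I can measure the lid's height.

>>> jog_arm:
  moves: "-0.12 0.04 0 0 0 0 -1;-0.12 0.04 0 0 0 0 -1;-0.12 0.04 0 0 0 0 -1;-0.12 0.04 0 0 0 0 -1"

```text
time_s: 2.0
eef_pos: [0.5953, -0.3582, 0.225]
orientation: [3.141, -0.0, 1.573]
contact_force: [0.3, -0.8, 0.0]
width: 0.999
grasp_force: 0.0
```

Run:
```python
from h import *
snap('wrist','w3')
# seal: two views
def seal(S,box):
    g=S['color'].max(2).astype(int); x0,y0,x1,y1=box; m=np.zeros(g.shape,np.uint8); m[y0:y1,x0:x1]=(g[y0:y1,x0:x1]<50)*255
    c=max(cv2.findContours(m,0,2)[0],key=cv2.contourArea)
    r=cv2.minAreaRect(c); b=cv2.boxPoints(r); return sorted(b.tolist(),key=lambda p:p[0]+1000*(p[1]>r[0][1])), r
w0,w1=load('wrist0'),load('w1')
b0,r0=seal(w0,(222,175,312,298)); b1,r1=seal(w1,(222,95,312,218)); print(r0,r1)
Q=[]
for p,q in zip(b0,b1):
    X,e=tri((w0,*p),(w1,*q)); Q.append(X); print(X.round(4),np.round(e,4))
print('mean',np.mean(Q,0))
for S,b in((w0,b0),(w1,b1)):
    P=np.array([onz(S,*p,.05) for p in b]); v=P[:2].mean(0)-P[2:].mean(0); print('z50',P.mean(0),np.degrees(np.arctan2(v[1],v[0])),np.linalg.norm(v))
for t,sx in(('w2',(280,130,400,270)),('w3',(240,60,380,200))):
    S=load(t);c=S['color'].astype(int)
    for p in((340,170),(300,215),(250,100),(500,300)): print(t,p,c[p[1],p[0]])
    x0,y0,x1,y1=sx
    cv2.imwrite(f'pics/c_{t}.png',cv2.resize(cv2.imread(f'pics/{t}.png')[y0:y1,x0:x1],(400,400*(y1-y0)//(x1-x0)),interpolation=2))
a,b=cv2.imread('pics/c_w2.png'),cv2.imread('pics/c_w3.png')
h=max(a.shape[0],b.shape[0]); pad=lambda i:np.vstack([i,np.zeros((h-i.shape[0],400,3),np.uint8)])
cv2.imwrite('pics/v3.png',np.hstack([pad(a),pad(b)]))
```

```text
((261.19384765625, 243.51075744628906), (73.88607025146484, 111.16191864013672), 3.1798300743103027) ((260.767822265625, 156.26918029785156), (71.50652313232422, 109.2214126586914), 2.12109637260437)
[0.4866 0.0383 0.0462] [0.0027 0.0027]
[0.5562 0.035  0.0518] [0.0003 0.0003]
[ 0.4902 -0.0548  0.1004] [0.0037 0.0037]
[ 0.5535 -0.0563  0.1059] [0.0008 0.0008]
mean [ 0.52161986 -0.0094423   0.07607446]
z50 [ 0.51507972 -0.02145943  0.05      ] 84.54423545049907 0.11705378877801109
z50 [ 0.51897354 -0.01419581  0.05      ] 85.43587286476314 0.10147904753579211
w2 (340, 170) [126 120 124]
w2 (300, 215) [149 141 145]
w2 (250, 100) [239 232 224]
w2 (500, 300) [229 221 210]
w3 (340, 170) [148 139 144]
w3 (300, 215) [243 237 228]
w3 (250, 100) [242 235 227]
w3 (500, 300) [147 118  84]
```

View pics/v3.png

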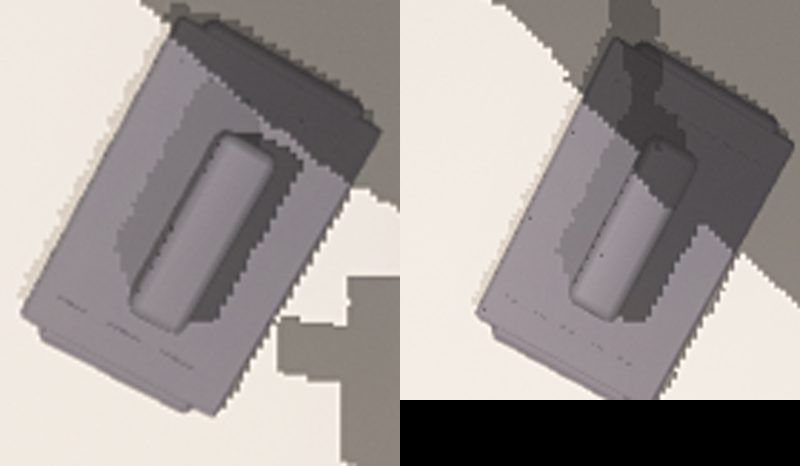

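Run:
```python
from h import *
def lid(t,box):
    S=load(t);c=cv2.GaussianBlur(S['color'],(3,3),0).astype(int);x0,y0,x1,y1=box
    m=np.zeros(c.shape[:2],np.uint8); m[y0:y1,x0:x1]=((c[...,2]>c[...,1]+1)&(c.max(2)<200))[y0:y1,x0:x1]*255
    m=cv2.morphologyEx(m,2,np.ones((3,3)))
    k=max(cv2.findContours(m,0,2)[0],key=cv2.contourArea); return S,cv2.convexHull(k)
obs=[]
for t,b in(('w2',(275,120,405,275)),('w3',(235,60,390,210))):
    S,k=lid(t,b); r=cv2.minAreaRect(k); q=cv2.boxPoints(r); q=q[np.argsort(q[:,1])]; obs.append((S,q)); print(t,r,q.round(1).tolist())
    P=np.array([onz(S,*p[0],.006)[:2] for p in k],np.float32); print('  rect@6mm',cv2.minAreaRect(P))
for a,b in zip(obs[0][1],obs[1][1]):
    X,e=tri((obs[0][0],*a),(obs[1][0],*b)); print(X.round(4),np.round(e,4))
# handle top: hand-read ends of the top face (w2: 220..272,132 / 133..185,330 etc.)
f2=lambda u,v:(280+u*.3,130+v*.3); f3=lambda u,v:(240+(u-400)*.35,60+v*.35)
for n,a,b in(('far end',(247,150),(671,150)),('near end',(160,310),(594,302))):
    X,e=tri((obs[0][0],*f2(*a)),(obs[1][0],*f3(*b)));print('handle',n,X.round(4),np.round(e,4))
# seal hole
for t,box in(('wrist0',(222,175,312,298)),('w1',(215,85,315,228))):
    S=load(t);g=S['color'].max(2);x0,y0,x1,y1=box;m=((g<50)*255).astype(np.uint8)[y0:y1,x0:x1].copy()
    cs,h=cv2.findContours(m,cv2.RETR_CCOMP,2)
    for i,c in enumerate(cs):
        if cv2.contourArea(c)>1500:
            P=np.array([onz(S,p[0][0]+x0,p[0][1]+y0,.05)[:2] for p in c],np.float32);r=cv2.minAreaRect(c)
            print(t,'hole' if h[0][i][3]>=0 else 'outer',np.add(r[0],(x0,y0)),r[1:],cv2.minAreaRect(P))
```

```text
w2 ((339.56683349609375, 195.62738037109375), (67.99700164794922, 106.70423126220703), 28.610458374023438) [[335.29998779296875, 132.5], [395.0, 165.10000610351562], [284.20001220703125, 226.1999969482422], [343.8999938964844, 258.70001220703125]]
  rect@6mm ((0.596968412399292, -0.2763306498527527), (0.11696826666593552, 0.07469871640205383), 61.450599670410156)
w3 ((320.7961730957031, 138.20700073242188), (72.14705657958984, 114.04662322998047), 28.610462188720703) [[316.3999938964844, 70.9000015258789], [379.79998779296875, 105.4000015258789], [261.79998779296875, 171.0], [325.20001220703125, 205.5]]
  rect@6mm ((0.596869707107544, -0.2760835587978363), (0.11753830313682556, 0.07482737302780151), 61.398681640625)
[ 0.5922 -0.2077  0.005 ] [0.0001 0.0001]
[ 0.6573 -0.2412  0.0078] [0.0007 0.0007]
[ 0.5358 -0.307   0.0182] [0.0011 0.0011]
[ 0.6023 -0.3436  0.0195] [0.0005 0.0005]
handle far end [ 0.6105 -0.2504  0.0317] [0. 0.]
handle near end [ 0.5841 -0.3013  0.0269] [0.0004 0.0004]
wrist0 outer [261.19384766 243.51077271] ((73.88607025146484, 111.16191864013672), 3.1798300743103027) ((0.5139357447624207, -0.021403327584266663), (0.11771772801876068, 0.0770072415471077), 86.06491088867188)
w1 outer [260.76780701 156.2691803 ] ((71.50652313232422, 109.2214126586914), 2.12109637260437) ((0.5201550722122192, -0.014279812574386597), (0.10083575546741486, 0.06567585468292236), 86.90959167480469)
```

>>> jog_arm:
  moves: "0.164 0.003 0.1 0 0 0.159 0;0.164 0.003 0.2 0 0 0.159 0;0.164 0.003 0.25 0 0 0.159 0;0.164 0.003 0.28 0 0 0.159 0;0.164 0.003 0.28 0 0 0.159 0"
  newtons: 50

```text
time_s: 2.68
eef_pos: [0.5963, -0.2778, 0.0841]
orientation: [-3.141, 0.0, 1.073]
contact_force: [-0.5, 0.2, 0.1]
width: 0.519
grasp_force: 0.0
```

Run:
```python
from h import *
s=bot.state();print(s['eef_pos'],s['orientation'],s['width'])
```

```text
[ 0.59634127 -0.27780815  0.08414019] [-3.14091867e+00  2.21922116e-05  1.07327091e+00] 0.5189670200786248
```

>>> jog_arm:
  moves: "0.004 0 0.07 0 0 0 0;0.004 0 0.1 0 0 0 0;0.004 0 0.108 0 0 0 0;0.004 0 0.108 0 0 0 0;0.004 0 0.108 0 0 0 1;0.004 0 0.108 0 0 0 1;0.004 0 0.108 0 0 0 1;0.004 0 0.108 0 0 0 1;0.004 0 0.108 0 0 0 1"
  newtons: 50

```text
time_s: 3.8
eef_pos: [0.5977, -0.2764, 0.0307]
orientation: [3.141, 0.0, 1.071]
contact_force: [-0.9, 0.6, 3.0]
width: 0.209
grasp_force: 50.0
```

>>> jog_arm:
  moves: "0 0 -0.08 0 0 0 1;0 0 -0.2 0 0 0 1;0 0 -0.3 0 0 0 1;0.04 -0.06 -0.34 0 0 -0.03 1;0.1 -0.13 -0.34 0 0 -0.07 1;0.15 -0.2 -0.34 0 0 -0.1 1;0.204 -0.278 -0.34 0 0 -0.139 1;0.204 -0.278 -0.34 0 0 -0.139 1;0.204 -0.278 -0.34 0 0 -0.139 1;0.204 -0.278 -0.34 0 0 -0.139 1"

```text
time_s: 5.05
eef_pos: [0.5249, -0.1212, 0.2003]
orientation: [3.141, 0.0, 1.507]
contact_force: [1.0, 0.2, -1.6]
width: 0.211
grasp_force: 50.0
```

Run:
```python
from h import *
snap('wrist','w4');s=bot.state();print(s['eef_pos'],s['orientation'],s['width'])
```

```text
[ 0.52482209 -0.1212411   0.2002019 ] [3.14135957e+00 2.85683167e-04 1.50642635e+00] 0.20949774309046867
```

View pics/w4.png

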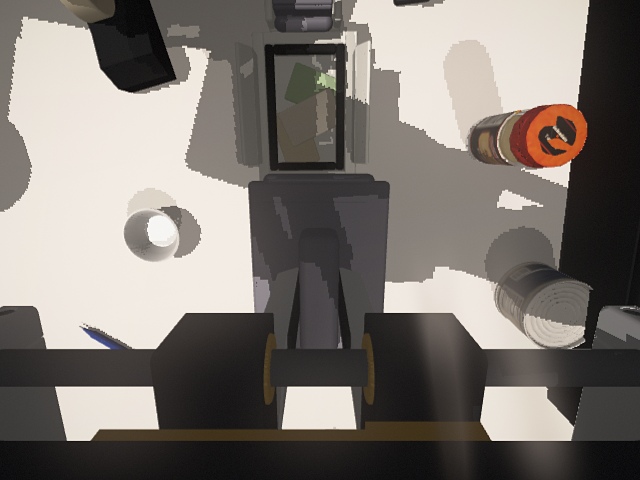

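The seal is clear in w4, spanning columns 265–345 and rows 43–170, and the held lid's far edge is near row 180, square to it.

Run:
```python
from h import *
C={}
for t,box in(('wrist0',(222,175,312,270)),('w1',(215,85,315,222)),('w4',(250,36,360,175))):
    S=load(t);g=S['color'].max(2);x0,y0,x1,y1=box;m=np.zeros(g.shape,np.uint8);m[y0:y1,x0:x1]=(g[y0:y1,x0:x1]<45)*255
    n,l,st,_=cv2.connectedComponentsWithStats(m);i=1+st[1:,4].argmax()
    c=max(cv2.findContours((l==i).astype(np.uint8),0,2)[0],key=cv2.contourArea)
    r=cv2.minAreaRect(c);b=cv2.boxPoints(r);b=b[np.argsort(b[:,1])];b=np.vstack([b[:2][np.argsort(b[:2,0])],b[2:][np.argsort(b[2:,0])]])
    C[t]=(S,b);P=np.array([onz(S,*p,.05)[:2] for p in b]);v=P[:2].mean(0)-P[2:].mean(0)
    print(t,r,P.round(4).tolist(),'ctr',P.mean(0).round(4),'yaw',np.degrees(np.arctan2(v[1],v[0])).round(2),'L',np.linalg.norm(v).round(4),'W',np.linalg.norm(P[1]-P[0]).round(4))
for k in range(4):
    X,e=tri((C['w1'][0],*C['w1'][1][k]),(C['w4'][0],*C['w4'][1][k]));print(X.round(4),np.round(e,4))
    if k<2: X,e=tri((C['wrist0'][0],*C['wrist0'][1][k]),(C['w4'][0],*C['w4'][1][k]));print(' w0',X.round(4),np.round(e,4))
# clip fronts: dark-purple rows around each clip
S=C['w4'][0]
# lid in hand: far plate corners at (250,182),(389,182) top of plate z ~ .200-.030+.008
for u,v in((250,184),(389,184)): print('lid',onz(S,u,v,.178).round(4))
```

```text
wrist0 ((266.5, 228.0), (82.0, 65.0), 90.0) [[0.4912, 0.0378], [0.5543, 0.0378], [0.4861, -0.0463], [0.5531, -0.0462]] ctr [ 0.5212 -0.0042] yaw 87.82 L 0.0841 W 0.0631
w1 ((259.0, 148.0), (94.0, 64.0), 90.0) [[0.4902, 0.037], [0.5489, 0.037], [0.4845, -0.0491], [0.5471, -0.0491]] ctr [ 0.5177 -0.0061] yaw 87.53 L 0.0862 W 0.0586
w4 ((304.5, 106.5), (125.0, 79.0), 90.0) [[0.4907, 0.0377], [0.5552, 0.0335], [0.4803, -0.0623], [0.5505, -0.0669]] ctr [ 0.5192 -0.0145] yaw 85.71 L 0.1005 W 0.0647
[0.4912 0.0365 0.054 ] [0.0001 0.0001]
 w0 [0.4908 0.0378 0.0492] [0.0003 0.0003]
[0.552  0.0326 0.0631] [0.0033 0.0033]
 w0 [0.5549 0.0364 0.0406] [0.0012 0.0012]
[ 0.4649 -0.0626 -0.0322] [0.004 0.004]
[ 0.5486 -0.0603  0.0246] [0.0088 0.0088]
lid [ 0.4917 -0.0642  0.178 ]
lid [ 0.5653 -0.069   0.178 ]
```

```bash
cat > seal.py <<'E'
from h import *
def edges(t,x0,x1,y0,y1,thr=62):
    # x0..x1,y0..y1: approx outer box; scan in from 8 px outside for first dark pixel
    S=load(t);g=cv2.GaussianBlur(S['color'],(3,3),0).max(2).astype(float)
    def first(a):
        for i in range(1,len(a)):
            if a[i]<thr<=a[i-1]: return i-1+(a[i-1]-thr)/(a[i-1]-a[i])
    out=[]
    for side in'LRTB':
        pts=[]
        for k in (range(y0+15,y1-15) if side in'LR' else range(x0+12,x1-12)):
            a={'L':lambda:g[k,x0-8:x0+10],'R':lambda:g[k,x1+8:x1-10:-1],'T':lambda:g[y0-8:y0+10,k],'B':lambda:g[y1+8:y1-10:-1,k]}[side]()
            f=first(a)
            if f is None: continue
            pts.append({'L':(x0-8+f,k),'R':(x1+8-f,k),'T':(k,y0-8+f),'B':(k,y1+8-f)}[side])
        out.append(cv2.fitLine(np.array(pts,np.float32),cv2.DIST_HUBER,0,.01,.01).ravel())
        out[-1]=np.append(out[-1],len(pts))
    def X(a,b): s=np.linalg.solve(np.c_[a[:2],-b[:2]],b[2:4]-a[2:4]);return a[2:4]+s[0]*a[:2]
    L,R,T,B=out;print(t,'n',[int(o[4]) for o in out])
    return S,np.array([X(L,T),X(R,T),X(L,B),X(R,B)])
if __name__=='__main__':
    C=[edges('w4',265,345,43,170),edges('w1',228,301,100,213),edges('wrist0',233,300,187,287)]
    for S,b in C:
        P=np.array([onz(S,*p,.05)[:2] for p in b]);v=P[:2].mean(0)-P[2:].mean(0);h=P[[1,3]].mean(0)-P[[0,2]].mean(0)
        print(b.round(1).tolist(),'ctr',P.mean(0).round(4),'yaw',np.degrees(np.arctan2(v[1],v[0])).round(2),np.degrees(np.arctan2(h[1],h[0])).round(2),'L',np.linalg.norm(v).round(4),'W',np.linalg.norm(h).round(4))
    for k in range(4):
        for j in(1,2):
            X,e=tri((C[0][0],*C[0][1][k]),(C[j][0],*C[j][1][k]));print(k,j,X.round(4),np.round(e,4))
E
python3 seal.py
```

```text
w4 n [97, 97, 56, 56]
w1 n [83, 83, 49, 49]
wrist0 n [70, 70, 43, 43]
[[263.5, 42.9], [344.2, 44.1], [269.6, 170.4], [343.5, 169.7]] ctr [ 0.5198 -0.0148] yaw 87.03 -3.82 L 0.1018 W 0.066
[[226.7, 99.5], [298.8, 104.0], [228.8, 209.1], [294.4, 212.6]] ctr [ 0.5204 -0.0142] yaw 87.04 -3.19 L 0.1013 W 0.0655
[[233.1, 186.5], [300.8, 190.2], [233.9, 283.0], [296.2, 285.8]] ctr [ 0.5203 -0.0134] yaw 86.69 -2.93 L 0.0999 W 0.0653
0 1 [0.4897 0.0386 0.0493] [0.0003 0.0003]
0 2 [0.4899 0.0384 0.0499] [0.0004 0.0004]
1 1 [0.5557 0.035  0.0443] [0.0002 0.0002]
1 2 [0.5557 0.0343 0.0464] [0.0001 0.0001]
2 1 [ 0.4832 -0.0643  0.0424] [0.0001 0.0001]
2 2 [ 0.4834 -0.0641  0.044 ] [0. 0.]
3 1 [ 0.5501 -0.0674  0.0461] [0.0003 0.0003]
3 2 [ 0.55   -0.0676  0.0436] [0.0006 0.0006]
```

>>> jog_arm:
  moves: "0.1 -0.01 0 0 0 -0.003 1;0.18 -0.02 0 0 0 -0.003 1;0.212 -0.023 0.06 0 0 -0.003 1;0.212 -0.023 0.12 0 0 -0.003 1;0.212 -0.023 0.14 0 0 -0.003 1;0.212 -0.023 0.14 0 0 -0.003 1;0.212 -0.023 0.14 0 0 -0.003 1"

```text
time_s: 5.98
eef_pos: [0.5208, -0.0143, 0.1315]
orientation: [3.139, 0.0, 1.516]
contact_force: [0.0, -0.8, -0.7]
width: 0.205
grasp_force: 50.0
```

Run:
```python
from h import *
s=bot.state();print(s['eef_pos'],s['orientation'],s['width'],s['contact_force'])
a=snap('scene','s5');b=snap('side','d5')
c=lambda t,x,y:cv2.resize(cv2.imread(f'pics/{t}.png')[y:y+120,x:x+100],(400,480),interpolation=2)
cv2.imwrite('pics/v5.png',np.hstack([c('s5',260,175),c('d5',245,205)]))
```

```text
[ 0.52075199 -0.0143349   0.13152283] [3.13915478e+00 3.44596421e-04 1.51648198e+00] 0.20535369282939478 [ 0.04173239 -0.75720533 -0.69751288]
```

View pics/v5.png

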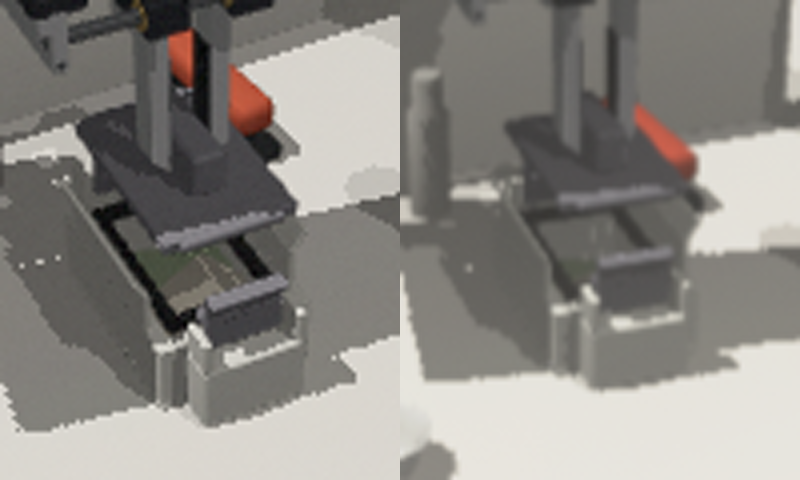

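The lid hangs level and centred over the tub between the clips in both views. I'll lower it in stages and watch the force.

>>> jog_arm:
  moves: "0 -0.001 0.03 0 0 0 1;0 -0.001 0.05 0 0 0 1;0 -0.001 0.06 0 0 0 1;0 -0.001 0.067 0 0 0 1;0 -0.001 0.067 0 0 0 1"
  newtons: 60

```text
time_s: 6.7
eef_pos: [0.5189, -0.0135, 0.0965]
orientation: [-3.141, -0.0, 1.517]
contact_force: [0.3, -0.4, -0.5]
width: 0.209
grasp_force: 60.0
```

>>> jog_arm:
  moves: "0 0 0.006 0 0 0 1;0 0 0.012 0 0 0 1;0 0 0.016 0 0 0 1;0 0 0.016 0 0 0 1"

```text
time_s: 7.2
eef_pos: [0.5208, -0.0145, 0.0909]
orientation: [3.138, 0.002, 1.518]
contact_force: [-1.1, -2.1, 6.9]
width: 0.206
grasp_force: 60.0
```

>>> jog_arm:
  moves: "0 0 0.006 0 0 0 1;0 0 0.012 0 0 0 1;0 0 0.018 0 0 0 1;0 0 0.022 0 0 0 1;0 0 0.022 0 0 0 1;0 0 0.022 0 0 0 1"

```text
time_s: 7.95
eef_pos: [0.5198, -0.0142, 0.0783]
orientation: [3.14, 0.001, 1.517]
contact_force: [2.1, -5.1, 2.5]
width: 0.209
grasp_force: 60.0
```

The clips have snapped over with the underside near 48 mm. The −5 N side force in y shows the lid sits slightly too far toward +y, so I'll shift it about 1.5 mm and press.

>>> jog_arm:
  moves: "-0.003 0 0 0 0 0 1;-0.003 0 0.002 0 0 0 1;-0.003 0 0.004 0 0 0 1;-0.003 0 0.006 0 0 0 1;-0.003 0 0.006 0 0 0 1"

```text
time_s: 8.57
eef_pos: [0.5197, -0.0145, 0.0763]
orientation: [3.14, -0.001, 1.517]
contact_force: [-1.3, 0.9, 11.4]
width: 0.208
grasp_force: 60.0
```

Run:
```python
from h import *
for i in range(4):
    snap('side','d6');s=bot.state();print(s['eef_pos'].round(4),s['contact_force'].round(1),s['ft_torque'].round(2))
```

```text
[ 0.5198 -0.0145  0.0764] [-0.1  0.5 11.3] [ 0.09  0.14 -0.02]
[ 0.5198 -0.0145  0.0764] [-0.2  0.  10.9] [ 0.06  0.04 -0.01]
[ 0.5198 -0.0145  0.0764] [-0.5  1.  11.2] [-0.    0.12 -0.04]
[ 0.5198 -0.0145  0.0764] [-0.4 -0.7 10.2] [-0.02  0.1  -0.02]
```

>>> jog_arm:
  moves: "0 0 0.002 0 0 0 1;0 0 0.003 0 0 0 1;0 0 0.003 0 0 0 1;0 0 0.003 0 0 0 1"

```text
time_s: 9.28
eef_pos: [0.5198, -0.0145, 0.0754]
orientation: [3.14, -0.001, 1.518]
contact_force: [-0.2, 1.1, 13.4]
width: 0.206
grasp_force: 60.0
```

Run:
```python
from h import *
for i in range(4):
    snap('side','d7');s=bot.state();print(s['eef_pos'].round(4),s['contact_force'].round(1),s['orientation'].round(4))
snap('scene','s7')
c=lambda t,x,y:cv2.resize(cv2.imread(f'pics/{t}.png')[y:y+120,x:x+100],(400,480),interpolation=2)
cv2.imwrite('pics/v7.png',np.hstack([c('s7',260,175),c('d7',245,205)]))
```

```text
[ 0.5198 -0.0145  0.0754] [-1.4  1.1 14. ] [ 3.1400e+00 -1.0000e-03  1.5175e+00]
[ 0.5198 -0.0145  0.0754] [-1.4  1.2 13.9] [ 3.1401e+00 -1.0000e-03  1.5175e+00]
[ 0.5198 -0.0145  0.0754] [-0.2  0.9 13.4] [ 3.1401e+00 -1.0000e-03  1.5175e+00]
[ 0.5198 -0.0145  0.0754] [-1.4  0.2 13.4] [ 3.1400e+00 -1.0000e-03  1.5175e+00]
```

View pics/v7.png

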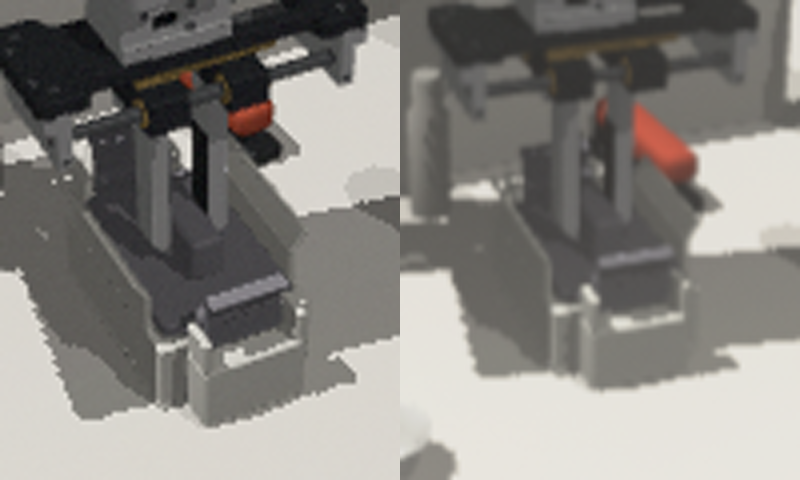

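The lid sits level under both clips, pressed with a steady 13–14 N or so and almost no side force. I'm handing it in while still holding.

```bash
python3 -c "
from bench import bot
print(bot.close_job())"
```

```text
the job is handed in; nothing more can be done
None
```

The long lid is on the tub, snapped under both clips and still held down at about 13–14 N, and I handed the job in at roughly 9.5 s; the short lid, jar and cup were not touched, and no verdict came back.

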